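Inspect a cuvette and hold it in the light path

ROBOT

A 7-joint arm with a two-finger parallel gripper is mounted at the origin on a cart in front of the work surface, level with it; the furniture and walls round the work are solid. World frame = base frame: x ahead of the robot, y to its left, z up, the work surface at z = 0. Lengths are in m, angles in rad, forces in N, time in s.
With the tool pointing down it reaches from about 0.425 to 0.95 m from the base axis. Payload 4.7 kg.
Tool frame: the origin (TCP) lies at the very end of the fingers, on their centre line; the grasp point (between the pads) lies 19 mm behind it; z points along the fingers, y is the line along which they close (so a half turn about z gives the same grasp; the last joint's range is limited). The gripper opens to 87 mm and grips with 3 to 60 N. Pads are 19 mm wide; open, the fingers measure 117 mm over their backs; the gripper's body (75 mm by 190 mm) begins 51 mm behind the grasp point.
Start: joints at [-1.197, 0.469, -0.049, 1.532, 0.024, 1.141, -0.082], TCP at [0.265, 0.621, 0.223] pointing down, gripper open.
Joint ranges: [-2.59, 2.59], [-0.33, 1.99], [-1.39, 1.29], [0.1, 2.45], [-1.04, 4.18], [0.21, 1.99], [-2.66, 2.66]. Speed limits (rad/s): [2.57, 2.57, 3.14, 3.14, 3.14, 3.14, 3.14].

INTERFACE

Orientations are given as a rotation vector (axis times angle).
In Python, from workcell import ctrl gives the robot as it stands. The module is installed in compiled form; this text tells all that it offers.
- The arm moves only by the tool step_arm, never from a script. Its argument "increments" is a list of rows, each an object of numbers: "wx", "wy", "wz": the turn, a rotation vector about the tool's x, y, z in degrees; "tx", "ty", "tz": the shift along the tool's x, y, z in mm; "jaw": the finger opening in mm, from 0 to 87. In form: [{"wx": .., "wy": .., "wz": .., "tx": .., "ty": .., "tz": .., "jaw": ..}, ...]. A call has 1 to 20 rows; each row shifts and turns the commanded pose from where the row before left it, along the tool's axes as they then stand; what a row does not reach is not made up. A row lasts 1/10 s, in which the tool goes at most 50 mm and 8.59 degrees, less where a joint would pass 70% of its speed; a pose out of reach is approached as far as the arm can. A call is refused whole if a number of a shift passes 50 or a number of a turn 8.59, either way. A call with a gripper value outside its range is refused whole. The fingers move at their own pace and stop on an object; "force" is the grip in N (left out, the last holds). Time passes only in rows, so rows that do not move let the fingers close. It gives the time, the measured TCP pose, the force, the opening and the grip force at its end, in the units of the state.
- ctrl.get_state(): the state, without advancing time (a new reading comes with each control period).
- ctrl.grab_frame(name): name is "side" or "top"; returns (picture, depth): 480x640x3 uint8, red, green, blue; 480x640 float32, m along the optical axis (not along the pixel's ray), 0 where there is no reading.
- ctrl.get_calibration(name): a dict with "fx", "fy", "cx", "cy" (pixels), "k1" (the pictures are not rectified: a ray, as slopes to the right and down, at radius r is drawn at 1 + k1 r^2 times it, then the intrinsics apply), "world_from_camera" (4x4, takes a point from camera to world coordinates). Camera axes: x right, y up, looking along -z (the intrinsics and any distortion apply to the point x, -y, -z); pixel columns grow to the right and rows downward; lengths in m; the calibration is good to about 2 mm. A picture is of the moment at which its call begins. get_calibration takes no time and is no camera call.
- ctrl.job_done(): hands the job in; it is judged then, once.
The state is a dict: "time_s": time; "qpos": joint angles; "qvel": joint speeds; "effort": joint torques, N m; "position": TCP position; "orientation": TCP orientation; "ft_force": force on the tool from outside, world axes, zero at the start; "wrist_torque": the same for the moment, N m; "width": opening from 0.0 (shut) to 1.0 (fully open); "grip_force": force on a finger pad.
Only numpy, scipy, OpenCV 4.12 (cv2) and the standard library are available. Lean on these libraries where they do the work, as an engineer would, in place of code of your own. Each camera call takes 0.05 s, during which the arm holds its last target. There are 200 camera calls.

TASK

Pick up the glass cuvette by its two frosted faces only, never touching its clear faces or cap, and hold it upright and centred a few centimetres in front of the inspection camera's lens for about a second with the clear face under the cap's lug square to the lens, then turn it half round and show the opposite clear face in the same way. Then hold the cuvette upright in the photometer's light path, midway between the two heads and centred on the beam, with its clear faces square across the beam (either way round), and finish while still holding it there. Do not bump it against the instruments, and leave everything else where it stands.

Things in the scene. Friction and masses are not known exactly. Their poses are not given: they have to be found in the camera images.
- cell_center (a point): centre (half-way up) of the cuvette: loose glass cell, 24 (x) by 30 (y) by 80 mm tall with its 8 mm black cap, 0.08 kg, standing upright on the worktop. Its own +x and -x faces are clear (26 wide). Its +y and -y faces are frosted, pale matt plates 22 wide, 30 apart over their outsides, from 4 to 70 above its foot: grip only these
- cell_lug (a point): tip of the lug on the cuvette's cap: 12 mm wide, sticks out 8 mm past the clear face on the cuvette's own +x side, 36 mm above the cuvette's centre; it marks the clear face to show first
- lens (a point): centre of the front of the inspection camera's lens, 85 mm above the worktop. The camera looks along this point's own -x, roughly towards the robot. Show the cuvette with its centre on the lens axis and the face about 30 mm in front of the lens; when its x axis points along this +x, its lug face looks into the lens
- inspector: inspection camera, fixed to the worktop: 60x44x44 metal housing (top at 107 mm) with a black lens barrel 31 to 36 across, on a post with an 80 mm round foot; origin under the post on the worktop, 50 mm behind the lens front
- beam_mid (a point): middle of the photometer's light path, 85 mm above the worktop. The beam runs from head to head along this point's own y axis. The cuvette's centre belongs here, with the cuvette's x axis along this y axis, either way round
- photometer: photometer, fixed to the worktop: 80x212 mm base plate 14 thick with a grey head (70 wide, top at 120 mm) at each end of its y axis; their round black bezels face one another across a gap of 70 mm that is open above and on both x sides; origin on the worktop under the light path
- vial_mid (a point): bystander, leave alone: a small round glass vial with a black screw cap, 27 across, 62 tall, standing 60 to 75 mm from the cuvette on the robot's side; the point is at its mid height
- lab_timer_mid (a point): bystander, leave alone: a flat white lab timer, 58x64x20, lying about 120 mm to the right (-y) of the cuvette; the point is at its mid height
- cup_mid (a point): bystander, leave alone: a small aluminium pellet cup, 38 across, 10 tall; centre
- boat_mid (a point): bystander, leave alone: a white square weighing boat, 64x64x11; centre
- marker_mid (a point): bystander, leave alone: a felt marker, 136 long, 17 thick, lying at the right; centre
Not all that is in view belongs to the job. Of the things that look like the inspector, take the one that is farthest from the robot's base at the start.

How it is judged:
By the outcome, as a careful person would: the job done as asked, in the order asked, and still so for the second after the job is handed in, while the arm keeps its last pose, push and grip.
It also fails if it takes over 61 s, if anything falls off the work surface, if the arm or the gripper's body presses on something with over 40 N, if the wrist force passes 120 N, or if a joint passes its speed limit or range.

## Working session

There is one attempt and no reset: what is moved stays moved. The work goes in short steps, Python scripts to look and compute and a tool call to move; the robot and the scene stay as the last step left them, time stands still between calls to the robot, and variables do not carry over. Pictures are saved under pics/ and viewed, at most 10 in all, crops included, and the job is handed in when it is done.

Besides the shell and the picture viewer there is one more tool, called as name([rows], argument=value, ...), one row to a line, values as JSON. step_arm: Moves the arm, as the interface text tells. Its arguments: {"type":"object","properties":{"increments":{"type":"array"},"force":{"type":"number"}},"required":["increments"]}

```bash
mkdir -p pics; cat > h.py <<'E'
import numpy as np, cv2
from workcell import ctrl
from scipy.spatial.transform import Rotation as R
def cloud(n,d):
    c=ctrl.get_calibration(n); v,u=np.mgrid[:480,:640].astype(float)
    p=und(c,u.ravel(),v.ravel()); z=d.ravel()
    P=np.c_[p[:,0]*z,-p[:,1]*z,-z]; T=np.array(c['world_from_camera'])
    W=P@T[:3,:3].T+T[:3,3]; W[z<=0]=np.nan
    return W.reshape(480,640,3)
def und(c,u,v):
    x=(np.asarray(u,float)-c['cx'])/c['fx']; y=(np.asarray(v,float)-c['cy'])/c['fy']
    a,b=x.copy(),y.copy()
    for _ in range(20):
        f=1+c['k1']*(a*a+b*b); a,b=x/f,y/f
    return np.c_[a,b]
def ray(n,u,v,z):
    c=ctrl.get_calibration(n); p=und(c,np.atleast_1d(u),np.atleast_1d(v))
    T=np.array(c['world_from_camera']); d=np.c_[p[:,0],-p[:,1],-np.ones(len(p))]@T[:3,:3].T
    o=T[:3,3]; return o+d*((z-o[2])/d[:,2])[:,None]
E
python3 - <<'E'
from h import *
for n in('top','side'):
    im,d=ctrl.grab_frame(n); cv2.imwrite(f'pics/{n}0.png',im[:,:,::-1]); np.savez(f'{n}0',im=im,d=d)
    c=ctrl.get_calibration(n); print(n,c)
s=ctrl.get_state(); print(s['position'],s['orientation'],s['time_s'],R.from_rotvec(s['orientation']).as_matrix())
E
```

```text
top {'fx': 608.156282437299, 'fy': 608.156282437299, 'cx': 318.972570468894, 'cy': 232.63627696394116, 'k1': 0.07167216109781356, 'world_from_camera': array([[ 0.01603107,  0.9943179 , -0.10523743,  0.3328055 ],
       [-0.99983709,  0.01681461,  0.0065624 , -0.01632115],
       [ 0.00829464,  0.10511508,  0.99442547,  1.60533402],
       [ 0.        ,  0.        ,  0.        ,  1.        ]])}
side {'fx': 601.0309604842347, 'fy': 601.0309604842347, 'cx': 308.0665938001611, 'cy': 245.2242340484764, 'k1': 0.05280006270021725, 'world_from_camera': array([[ 0.90747556,  0.1954044 , -0.37189411,  0.01777271],
       [-0.41959701,  0.37807064, -0.82522781, -1.09801721],
       [-0.0206509 ,  0.90491973,  0.42508096,  0.6319536 ],
       [ 0.        ,  0.        ,  0.        ,  1.        ]])}
[0.2643872  0.62048005 0.22159972] [-6.28298475e-01 -3.07784543e+00  2.74170387e-03] 0.1 [[-9.19991246e-01  3.91938424e-01 -6.15090464e-04]
 [ 3.91938898e-01  9.19989760e-01 -1.65601008e-03]
 [-8.31770541e-05 -1.76459266e-03 -9.99998440e-01]]
```

View pics/top0.png

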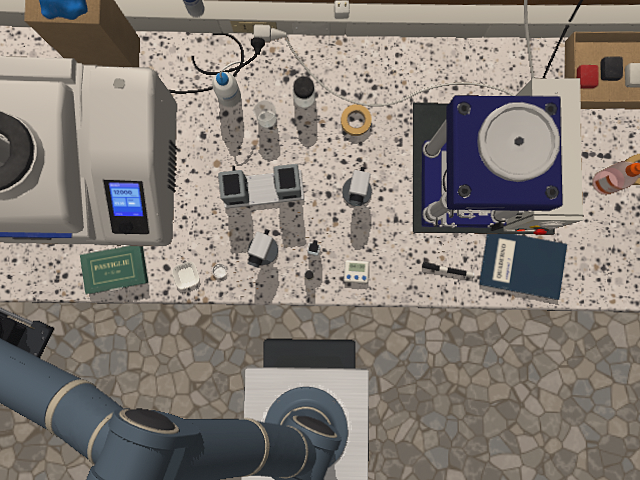

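View pics/side0.png

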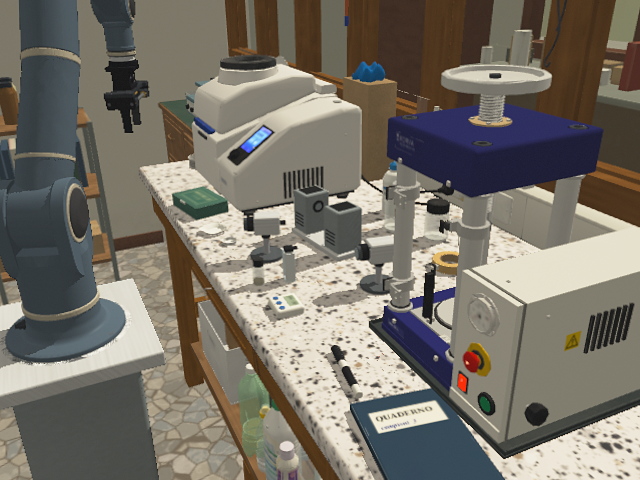

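Top view: two candidates look like the inspector, at (262,249) and (359,186). The latter is farther from the base (~0.7 m), so it is the one meant. The photometer is at (260,186), the cuvette at (314,247), the vial at (309,273) and the timer at (356,272). In the side view the cuvette is at (289,263), the far inspector at (378,262) and the near one at (265,235). I'll enlarge to confirm.

```bash
python3 - <<'E'
from h import *
t=np.load('top0.npz');s=np.load('side0.npz')
a=cv2.resize(t['im'][150:290,205:390],None,fx=4,fy=4,interpolation=cv2.INTER_CUBIC)
cv2.imwrite('pics/topc.png',a[:,:,::-1])
a=cv2.resize(s['im'][180:320,230:410],None,fx=4.2,fy=4.2,interpolation=cv2.INTER_CUBIC)
cv2.imwrite('pics/sidec.png',a[:,:,::-1])
W=cloud('top',t['d'])
for n,(u,v) in dict(cuv=(314,247),insp=(359,180),insp2=(262,245),hL=(232,182),hR=(287,178),base=(260,186),vial=(309,273),table=(330,220),sld=(357,200)).items():
    print(n,W[v,u].round(4))
E
```

```text
cuv [ 0.4577 -0.0145  0.0796]
insp [ 0.6259 -0.1244  0.104 ]
insp2 [0.4582 0.1138 0.1088]
hL [0.6113 0.1901 0.1241]
hR [0.6249 0.0553 0.1188]
base [0.622  0.1309 0.0181]
vial [ 0.3928 -0.0029  0.0656]
table [ 0.5374 -0.0558 -0.0035]
sld [ 0.575  -0.1198  0.1053]
```

View pics/topc.png

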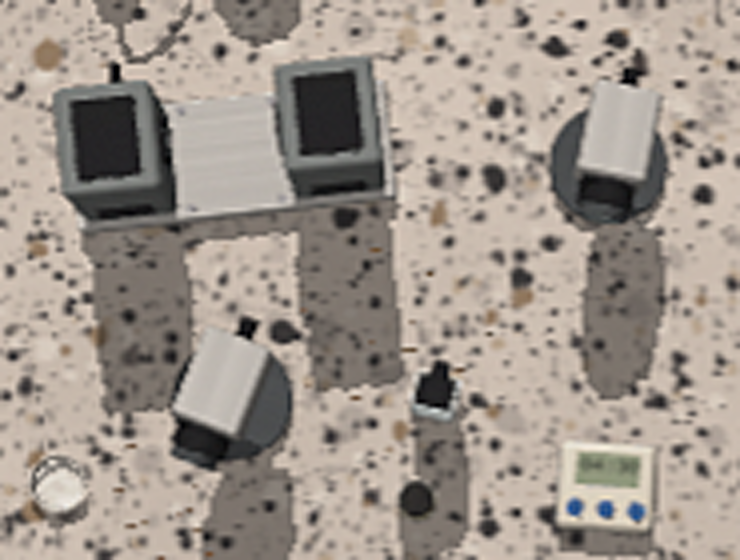

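View pics/sidec.png

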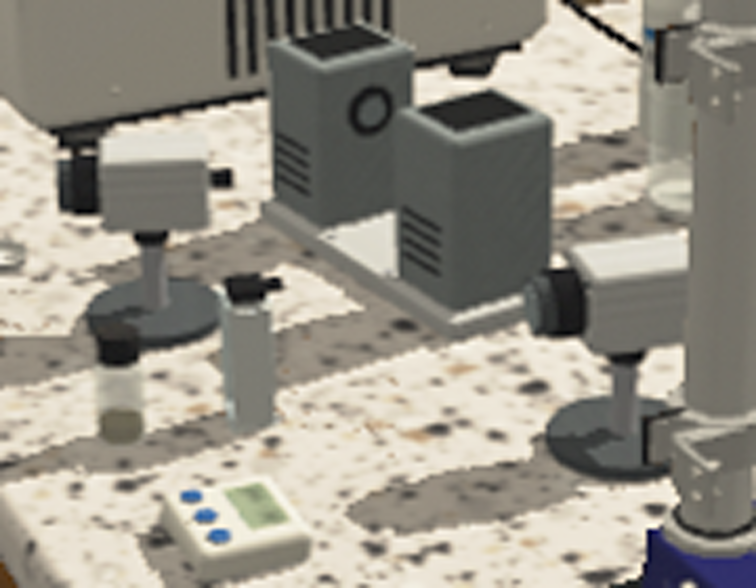

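The crops show the far inspector at top-crop (620,130), lens facing the robot. The cuvette's black cap is at (436,392), its lug pointing away from the robot at (442,370), and the vial cap is at (416,498). Next I'll measure outlines.

```bash
cat > m.py <<'E'
from h import *
def rect(pts):
    (c,s,a)=cv2.minAreaRect((np.asarray(pts)[:,:2]*1000).astype(np.float32)); return np.round(c,1),np.round(s,1),round(a,1)
def blob(mask,seed):
    n,l=cv2.connectedComponents(mask.astype(np.uint8),connectivity=4); k=l[seed[1],seed[0]]; return l==k
def sub(n,img,m,z,box):
    v,u=np.nonzero(m); return ray(n,u,v,z)
E
python3 - <<'E'
from m import *
t=np.load('top0.npz');im=t['im'].astype(int);W=cloud('top',t['d']);g=im.sum(2)/3;sat=im.max(2)-im.min(2)
Z=W[...,2]
print('noise',np.nanstd(Z[215:225,325:340]),np.nanmean(Z[215:225,325:340]))
def rep(n,m,seed,z):
    b=blob(m,seed); v,u=np.nonzero(b); P=ray('top',u,v,z); print(n,b.sum(),u.min(),u.max(),v.min(),v.max(),rect(P),'cent',(P.mean(0)*1000).round(1)); return P
rep('insp top',(Z>.09)&(g>130),(359,182),.107)
rep('insp2 top',(Z>.09)&(g>130),(262,245),.107)
for s in((232,182),(287,178)):
    rep('head',(Z>.112)&(Z<.135),s,.12)
P=rep('cap',(g<75)&(Z>.06),(314,247),.08)
P=rep('cap2',(g<100)&(Z>.04),(314,247),.08)
np.set_printoptions(linewidth=200)
print(g[237:257,306:324].astype(int))
print((Z[237:257,306:324]*1000).round())
print(g[164:210,346:374].astype(int))
E
```

```text
noise 0.0039021644418819616 -7.16342395112779e-05
insp top 389 349 370 170 194 (array([ 620.7, -126.3]), array([45.1, 57.2]), 79.5) cent [ 620.9 -125.7  107. ]
insp2 top 395 248 271 231 257 (array([460. , 120.2]), array([42.7, 57.3]), 69.1) cent [459.9 119.8 107. ]
head 655 218 244 170 199 (array([605.8, 192.7]), array([70.3, 61.2]), 7.7) cent [606.6 193.  120. ]
head 658 273 299 164 193 (array([624. ,  57.2]), array([69.9, 61.5]), 7.5) cent [624.4  57.4 120. ]
cap 75 309 317 240 251 (array([461.4, -11.9]), array([27.8, 20.1]), 0.9) cent [458.8 -12.9  80. ]
cap2 81 309 318 240 252 (array([461.5, -13.1]), array([21.4, 28.8]), 76.9) cent [459.2 -12.9  80. ]
[[ 83  77  73 148 194 176 132  79  81 110 149 181 191 190 190 186 158 105]
 [189 188 185 184 184 173 142  98  98 156 188 192 188 187 189 169 150 141]
 [193 192 192 175 159 171 184 175 159 183 204 195 184 181 188 187 187 192]
 [157 190 190 163 139 162 169 118  55  78 107 164 192 192 193 178 162 173]
 [156 193 190 173 156 170 155  79  19  27  30 106 176 200 197 155 114 147]
 [148 180 187 200 208 217 164  51  28  32  18 108 115  77  71
[... 2057 characters left out ...]
 79. 81. 81. 76. 86. 82. 78.  5. 69.  5. -4. -2. -4.  2.]
 [ 2. 80. 75. 68. 68. 79. 85. 85. 74. 80. 79. 12. 67.  4.  1. -2.  4.  1.]
 [-2. 21. 45. 57. 57. 69. 71. 75. 70.  9. 79. -1. 73. -5.  4. -4.  4.  1.]
 [-0. -9.  9. 14. 25. 38. 38. 53. 60. 67. 68. 73. 29.  1.  2.  3.  4.  3.]
 [ 2.  1.  2.  3.  2.  4.  8. 15. 19. 27. 42. 21. -4.  7. -1.  2. -2.  2.]
 [-0. -0.  6.  1. -1.  6. -5.  2.  3.  1. -0. -0. -3. -0. -6. -5.  2. -3.]
 [ 3. -1.  1.  5. -4. -5.  0. -2. -1.  0.  3.  2.  1.  1. -2.  3.  2.  6.]]
[[178 194 195 ... 190 190 191]
 [193 194 191 ... 189 190 191]
 [191 188 188 ... 188 190 190]
 ...
 [193 196 195 ... 168 187 153]
 [191 193 194 ... 164 192 178]
 [182 192 191 ... 189 193 190]]
```

```bash
python3 - <<'E'
from m import *
t=np.load('top0.npz');im=t['im'].astype(float);W=cloud('top',t['d']);Z=W[...,2]
K=8
def up(u0,u1,v0,v1):
    c=cv2.resize(im[v0:v1,u0:u1].astype(np.float32),None,fx=K,fy=K,interpolation=cv2.INTER_CUBIC); return c
def uv(u0,v0,b):
    y,x=np.nonzero(b); return u0+(x+.5)/K-.5, v0+(y+.5)/K-.5
# cap
c=up(300,330,232,262); g=c.mean(2)
b=blob(g<80,((314-300)*K,(247-232)*K)); b=cv2.morphologyEx(b.astype(np.uint8),cv2.MORPH_OPEN,np.ones((9,9)))
P=ray('top',*uv(300,232,b),.08)[:,:2]*1000
body=cv2.morphologyEx(b,cv2.MORPH_OPEN,np.ones((41,41))); Q=ray('top',*uv(300,232,body),.08)[:,:2]*1000
print('cap all',rect(P/1000)); print('body',rect(Q/1000),Q.mean(0))
lug=P[P[:,0]>Q[:,0].max()+1]; print('lug',lug.mean(0),lug.max(0),lug.min(0))
# moments axis from all: 
# frosted plates from cloud
S=W[236:256,300:328].reshape(-1,3); S=S[(S[:,2]>.062)]; print('tops',rect(S),S.mean(0))
# inspector housing & barrel
c=up(335,385,155,215); g=c.mean(2); 
cv2.imwrite('pics/z.png',np.hstack([c[:,:,::-1],]))
import sys
np.set_printoptions(linewidth=250,threshold=100000)
print(im.mean(2)[166:208,344:376].astype(int))
E
```

```text
cap all (array([461.1, -13.6]), array([22.3, 29.3]), 76.2)
body (array([457.3, -12.6]), array([19.9, 19.2]), 1.0) [457.34668479 -12.70846243]
lug [471.71996161 -15.99515467] [475.55990784 -10.33939317] [468.50780087 -21.01151171]
tops (array([460.3, -12.5]), array([29.3, 31.5]), 80.6) [ 0.45855471 -0.01218875  0.07717216]
[[193 192 191 188 188 190 187 192 182 143 119 158 191 193 184 157 143 154 137  97  65  67 111 169 193 189 189 188 190 190 190 189]
 [188 191 161 118 129 172 190 188 191 193 193 193 191 191 184 185 142  26  34  34  42  54  90 149 184 190 190 190 186 182 186 191]
 [172 192 156  87  93 158 190 188 189 191 193 196 196 195 174 145 101  12  27  25  15  37  86 148 182 180 182 190 188 188 191 192]
 [180 191 190 187 185 187 189 190 191 192 164 133 106 134 191 181 115  16  26  18  95 152 170 181 189 186 185 190 193 196 200 200]
 [194 186 189 190 191 193 192 193 197 182 177 199 186 170 183 139  46   1  11   0 104 176 194 189 188 188 188 187 180 140  81  89]
 [205 202 194 189 190 181 142 138 165 168 182 192 190 186 185 186 203 192 149  97 118 184 192 189 183 177 184 190 189 144
[... 4144 characters left out ...]
  39  40  59 102 118 112 156 194 194 185 171 174 188 190]
 [200 168  89  37  96 108  78  60  67  73  73  82  89  70  41  42  35  31  66  77 107 132 126 111 158 195 191 190 188 187 190 190]
 [194 171 124  86  96 118 113  86  73  72  68  69  64  68  68  58  41  75 116 108  85 100 101 164 204 197 193 192 189 189 189 190]
 [193 193 191 190 152 111 111 101  91  80  76 101 120 115 109 114 119 125 130 126 116 105 163 215 197 159 166 186 193 192 191 190]
 [193 193 193 196 195 152 103 105 107 110 115 119 122 120 120 121 122 123 128 129 115  96 114 134 131 103 104 168 187 153 159 188]][ WARN:0@0.267] global loadsave.cpp:1063 imwrite_ Unsupported depth image for selected encoder is fallbacked to CV_8U.
```

```bash
python3 - <<'E'
from m import *
t=np.load('top0.npz');im=t['im'].astype(float);K=8
c=cv2.resize(im[155:220,330:390].astype(np.float32),None,fx=K,fy=K,interpolation=cv2.INTER_CUBIC); g=cv2.GaussianBlur(c.mean(2),(0,0),3)
def w(x,y,z): return ray('top',330+(np.asarray(x)+.5)/K-.5,155+(np.asarray(y)+.5)/K-.5,z)[:,:2]*1000
# housing top
b=blob((g>162),((359-330)*K,(182-155)*K)); 
# foot edge: scan along rays from approx centre, find last crossing dark->bright within range
ctr=ray('top',[0],[0],0)
cx,cy=(357-330)*K,(187-155)*K
E=[]
for a in np.deg2rad(list(range(-35,60,4))+list(range(150,215,4))):
    r=np.arange(70,170); x=cx+r*np.cos(a); y=cy+r*np.sin(a); 
    s=cv2.remap(g,x.astype(np.float32)[None],y.astype(np.float32)[None],cv2.INTER_LINEAR)[0]
    k=np.nonzero((s[:-1]<115)&(s[1:]>=115))[0]
    if len(k): E.append((x[k[0]],y[k[0]]))
E=np.array(E)
for z in(0,.004,.008):
    q=w(E[:,0],E[:,1],z); 
    ok=np.ones(len(q),bool)
    for _ in range(8):
        A=np.c_[2*q[ok],np.ones(ok.sum())]; s=np.linalg.lstsq(A,(q[ok]**2).sum(1),rcond=None)[0]; r=np.sqrt(s[2]+s[0]**2+s[1]**2)
        res=np.hypot(*(q-s[:2]).T)-r; ok=abs(res)<max(1,1.5*np.median(abs(res)))
    print('foot z',z,s[:2],r,ok.sum(),len(q))
# housing edges: sample lines via gradient along normals, sub-pixel
def edge(p0,p1,n,L=14,N=25,sgn=-1):
    out=[]
    for f in np.linspace(.12,.88,N):
        p=np.array(p0)*(1-f)+np.array(p1)*f; r=np.arange(-L,L+1,.5); xy=p+np.outer(r,n)
        s=cv2.remap(g,xy[:,0].astype(np.float32)[None],xy[:,1].astype(np.float32)[None],cv2.INTER_LINEAR)[0]
        out.append(xy[np.argmin(sgn*-1*np.gradient(s))])
    out=np.array(out); q=w(out[:,0],out[:,1],.107)
    vx,vy,x,y=cv2.fitLine(q.astype(np.float32),cv2.DIST_HUBER,0,.1,.01).ravel(); return np.degrees(np.arctan2(vy,vx)),(x,y)
def pk(u,v): return ((u-330+.5)*K-.5,(v-155+.5)*K-.5)
print('front',edge(pk(349.5,191),pk(365,194.5),np.array([0,1.])))
print('back',edge(pk(354,170.5),pk(369.5,173),np.array([0,-1.])))
print('left',edge(pk(353.3,171.5),pk(349.6,189),np.array([-1.,0])))
print('right',edge(pk(369,174),pk(365.5,192),np.array([1.,0])))
s=np.load('side0.npz');W=cloud('side',s['d']);Z=W[...,2];gs=s['im'].mean(2)
# side view: lens barrel cloud
box=W[240:265,352:375].reshape(-1,3);gg=gs[240:265,352:375].ravel();k=(gg<80)&(box[:,1]<-.05)&(box[:,1]>-.2)
print('barrel side',k.sum(),np.nanmedian(box[k],0),np.nanpercentile(box[k],[3,97],0))
np.set_printoptions(linewidth=250)
print(gs[238:270,350:376].astype(int))
E
```

```text
foot z 0 [ 616.73912851 -125.88581014] 39.31090948879415 30 36
foot z 0.004 [ 616.031653   -125.61280862] 39.2129587596578 30 36
foot z 0.008 [ 615.3241775  -125.33980709] 39.11500803052024 30 36
front (np.float32(81.58921), (np.float32(592.1707), np.float32(-119.60187)))
back (np.float32(77.95846), (np.float32(648.18585), np.float32(-132.8753)))
left (np.float32(-15.813856), (np.float32(624.3782), np.float32(-104.80281)))
right (np.float32(-6.4047422), (np.float32(618.8405), np.float32(-145.55623)))
barrel side 182 [ 0.57836462 -0.13084405  0.09248702] [[ 0.56716446 -0.13833776  0.07602233]
 [ 0.58979433 -0.11556215  0.10276197]]
[[ 77  77  76  76  76  76  77  77  76  76  79 115 144 144 144 146 165 190 199 205 215 219 226 226 225 223]
 [ 77  76  76  76  75  75  78  77  76  77  81 110 133 128 125 143 187 221 225 222 221 220 219 219 218 218]
 [ 77  76  75  75  76  77  78  76  76  76  80 138 181 153 105 117 148 188 217 220 218 218 218 217 218 218]
 [ 77  76  76  76  77  77  76  75  76  76  78 184 242 220 137  99 129 151 194 220 221 220 220 221 221 222]
 [ 77  76  75  77  77  77  76  76
[... 2263 characters left out ...]
 230 228 225 222 224 229 235 221 143 105  99 100 100 102]
 [172 185 184 200 217 227 229 230 230 230 228 228 227 223 214 200 196 212 227 235 221 159 142 129  83  62]
 [172 205 216 215 214 218 226 229 229 229 229 229 228 222 211 196 184 200 221 227 228 225 221 204 127  48]
 [179 189 197 194 187 199 221 227 227 226 226 227 228 230 229 225 221 225 228 228 220 211 210 201 170  97]
 [196 176 151 132 134 168 211 227 228 224 222 224 227 230 230 229 227 225 228 231 229 214 175 127 105 103]
 [198 179 157 138 135 155 193 220 228 228 228 228 229 230 228 214 186 181 209 228 231 224 193 133 105 101]
 [224 225 218 208 204 206 205 210 217 221 226 227 229 229 227 215 181 154 173 209 224 225 223 212 191 148]]
```

Measured:
- **Cuvette:** (457,-12.6) mm, yaw ≈ -13.4°. The cap is 80 mm high and 30 mm long over the lug, which fits.
- **Far inspector:** lens ≈ (567,-116.5), yaw ≈ -10.5°. Its foot radius of 39 mm matches.
- **Photometer:** middle ≈ (615,125), yaw ≈ 7.65°. The heads are 70 mm wide, which matches.

I'll move now.

step_arm([
  {"wz": -4.8},
  {"wz": -4.8},
  {"tx": -16,"ty": -28},
  {"tx": -16,"ty": -28},
  {"tx": -16,"ty": -28},
  {"tx": -16,"ty": -28},
  {"tx": -16,"ty": -28},
  {"tx": -16,"ty": -28},
  {"tx": -16,"ty": -28},
  {"tx": -16,"ty": -28},
  {"tx": -16,"ty": -28},
  {"tx": -16,"ty": -28},
  {"tx": -18,"ty": -23},
  {"tx": -18,"ty": -23},
  {"tx": -18,"ty": -23},
  {"tx": -18,"ty": -23},
  {"tx": -18,"ty": -23},
  {"tx": -18,"ty": -23},
  {},
  {},
], force=15)

```text
invalid input at $.increments[0]: expected keys wx, wy, wz, tx, ty, tz, jaw
```

step_arm([
  {"wx": 0,"wy": 0,"wz": -4.8,"tx": 0,"ty": 0,"tz": 0,"jaw": 87},
  {"wx": 0,"wy": 0,"wz": -4.8,"tx": 0,"ty": 0,"tz": 0,"jaw": 87},
  {"wx": 0,"wy": 0,"wz": 0,"tx": -16,"ty": -28,"tz": 0,"jaw": 87},
  {"wx": 0,"wy": 0,"wz": 0,"tx": -16,"ty": -28,"tz": 0,"jaw": 87},
  {"wx": 0,"wy": 0,"wz": 0,"tx": -16,"ty": -28,"tz": 0,"jaw": 87},
  {"wx": 0,"wy": 0,"wz": 0,"tx": -16,"ty": -28,"tz": 0,"jaw": 87},
  {"wx": 0,"wy": 0,"wz": 0,"tx": -16,"ty": -28,"tz": 0,"jaw": 87},
  {"wx": 0,"wy": 0,"wz": 0,"tx": -16,"ty": -28,"tz": 0,"jaw": 87},
  {"wx": 0,"wy": 0,"wz": 0,"tx": -16,"ty": -28,"tz": 0,"jaw": 87},
  {"wx": 0,"wy": 0,"wz": 0,"tx": -16,"ty": -28,"tz": 0,"jaw": 87},
  {"wx": 0,"wy": 0,"wz": 0,"tx": -16,"ty": -28,"tz": 0,"jaw": 87},
  {"wx": 0,"wy": 0,"wz": 0,"tx": -16,"ty": -28,"tz": 0,"jaw": 87},
  {"wx": 0,"wy": 0,"wz": 0,"tx": -18,"ty": -23,"tz": 0,"jaw": 87},
  {"wx": 0,"wy": 0,"wz": 0,"tx": -18,"ty": -23,"tz": 0,"jaw": 87},
  {"wx": 0,"wy": 0,"wz": 0,"tx": -18,"ty": -23,"tz": 0,"jaw": 87},
  {"wx": 0,"wy": 0,"wz": 0,"tx": -18,"ty": -23,"tz": 0,"jaw": 87},
  {"wx": 0,"wy": 0,"wz": 0,"tx": -18,"ty": -23,"tz": 0,"jaw": 87},
  {"wx": 0,"wy": 0,"wz": 0,"tx": -18,"ty": -23,"tz": 0,"jaw": 87},
  {"wx": 0,"wy": 0,"wz": 0,"tx": 0,"ty": 0,"tz": 0,"jaw": 87},
  {"wx": 0,"wy": 0,"wz": 0,"tx": 0,"ty": 0,"tz": 0,"jaw": 87},
], force=15)

```text
time_s: 2.1
position: [0.4276, 0.1518, 0.2223]
orientation: [-0.371, -3.119, -0.0]
ft_force: [-0.4, -0.1, 0.2]
width: 0.997
grip_force: 0.0
```

```bash
cat > go.py <<'E'
# go.py x y z yaw(deg of tool y) : remaining tool-frame move
import sys
from h import *
def go(x,y,z,yaw):
    s=ctrl.get_state(); M=R.from_rotvec(s['orientation']).as_matrix()
    yt=np.deg2rad(yaw); Y=np.array([np.cos(yt),np.sin(yt),0]); Zt=np.array([0,0,-1.]); T=np.c_[np.cross(Y,Zt),Y,Zt]
    d=np.array([x,y,z])-s['position']*1000
    print('t',round(s['time_s'],2),'pos',(s['position']*1000).round(1),'yaw',np.degrees(np.arctan2(M[1,1],M[0,1])).round(2),'q',s['qpos'].round(2),'w',s['width'],s['grip_force'],s['ft_force'].round(1))
    print('turn',np.degrees(R.from_matrix(M.T@T).as_rotvec()).round(2),'shift now',(M.T@d).round(1),'shift after turn',(T.T@d).round(1))
if __name__=='__main__': go(*map(float,sys.argv[1:]))
E
python3 go.py 457 -12.6 130 76.6
```

```text
t 2.1 pos [427.6 151.8 222.3] yaw 76.43 q [-0.58  0.1   0.16  2.04 -0.02  1.    0.92] w 0.9974139069466319 0.0 [-0.4 -0.1  0.2]
turn [ 0.   -0.04 -0.17] shift now [ -67.2 -152.9   92.3] shift after turn [ -66.7 -153.1   92.3]
```

step_arm([
  {"wx": 0,"wy": 0,"wz": 0,"tx": -9.6,"ty": -21.9,"tz": 0,"jaw": 87},
  {"wx": 0,"wy": 0,"wz": 0,"tx": -9.6,"ty": -21.9,"tz": 0,"jaw": 87},
  {"wx": 0,"wy": 0,"wz": 0,"tx": -9.6,"ty": -21.9,"tz": 0,"jaw": 87},
  {"wx": 0,"wy": 0,"wz": 0,"tx": -9.6,"ty": -21.9,"tz": 0,"jaw": 87},
  {"wx": 0,"wy": 0,"wz": 0,"tx": -9.6,"ty": -21.9,"tz": 0,"jaw": 87},
  {"wx": 0,"wy": 0,"wz": 0,"tx": -9.6,"ty": -21.9,"tz": 0,"jaw": 87},
  {"wx": 0,"wy": 0,"wz": 0,"tx": -9.6,"ty": -21.9,"tz": 0,"jaw": 87},
  {"wx": 0,"wy": 0,"wz": 0,"tx": 0,"ty": 0,"tz": 20,"jaw": 87},
  {"wx": 0,"wy": 0,"wz": 0,"tx": 0,"ty": 0,"tz": 30,"jaw": 87},
  {"wx": 0,"wy": 0,"wz": 0,"tx": 0,"ty": 0,"tz": 30,"jaw": 87},
  {"wx": 0,"wy": 0,"wz": 0,"tx": 0,"ty": 0,"tz": 20,"jaw": 87},
  {"wx": 0,"wy": 0,"wz": 0,"tx": 0,"ty": 0,"tz": 0,"jaw": 87},
  {"wx": 0,"wy": 0,"wz": 0,"tx": 0,"ty": 0,"tz": 0,"jaw": 87},
])

```text
time_s: 3.4
position: [0.4576, -0.0117, 0.1227]
orientation: [-0.366, -3.12, -0.0]
ft_force: [-0.7, -0.5, -0.2]
width: 1.0
grip_force: 0.0
```

```bash
python3 go.py 457 -12.6 29 76.6; python3 - <<'E'
from h import *
for n in('side','top'):
    im,d=ctrl.grab_frame(n); np.savez(n+'1',im=im,d=d)
    if n=='side': a=im[170:300,220:370]
    else: a=im[170:300,240:390]
    cv2.imwrite(f'pics/{n}1.png',cv2.resize(a,None,fx=4,fy=4,interpolation=cv2.INTER_CUBIC)[:,:,::-1])
E
```

```text
t 3.4 pos [457.6 -11.7 122.7] yaw 76.62 q [-0.33  0.25  0.3   2.15 -0.11  0.76  1.38] w 1.0001907255592717 0.0 [-0.7 -0.5 -0.2]
turn [ 0.01 -0.02  0.02] shift now [ 0.3 -1.  93.7] shift after turn [ 0.3 -1.  93.7]
```

View pics/side1.png

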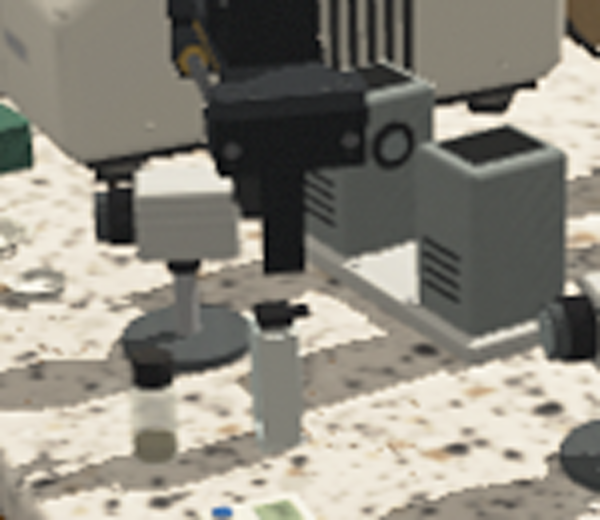

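```bash
python3 - <<'E'
from h import *
np.set_printoptions(linewidth=250)
print(ray('side',[291-.4],[238],.1227)*1000, 'expected ~(444,-68.6)')
g=np.load('side1.npz')['im'].mean(2)
print(g[238:286:3,280:300].astype(int))
c=ctrl.get_calibration('side');T=np.linalg.inv(np.array(c['world_from_camera']))
def proj(p):
    q=T[:3,:3]@p+T[:3,3]; x,y=q[0]/-q[2],-q[1]/-q[2]; f=1+c['k1']*(x*x+y*y); return c['cx']+c['fx']*x*f, c['cy']+c['fy']*y*f
ps=np.deg2rad(-13.4);X=np.array([np.cos(ps),np.sin(ps),0]);Y=np.array([-np.sin(ps),np.cos(ps),0]);C=np.array([.457,-.0126,0])
for z in(.02,.04,.06):
    print(z,'plate edges',[np.round(proj(C+s*.011*X-.015*Y+[0,0,z]),1) for s in(-1,1)],'glass x edges',[np.round(proj(C+s*.012*X+k*.013*Y+[0,0,z]),1) for s,k in((-1,1),(1,-1))])
print('cap top',np.round(proj(C+[0,0,.08]),1),'lug tip',np.round(proj(C+.02*X+[0,0,.076]),1))
E
```

```text
[[446.0925036  -61.34143432 122.7       ]] expected ~(444,-68.6)
[[140 132 129 130 137 116  62  65  73  82  84  87  87  91  94 102 124 136 133 131]
 [137 138 138 140 143 143 144 146 146 145 142 144 146 146 147 144 144 145 144 139]
 [129 134 141 146 140 133 130 135 141 140 135 132 152 174 175 214 237 233 229 229]
 [151 170 141  71  32  42  44  44  44  44  44  43  41  37  35  32  47 171 231 228]
 [ 95 101 158 166  65  22  25  24  24  25  23  21  13 151 230 237 231 230 230 228]
 [ 98 106 124 147 154 139 143 152 149 155 146 131 172 207 208 220 226 218 212 202]
 [ 89  82 109 134 128 124 124 123 124 124 123 124 124 120 152 197 196 178 200 220]
 [123 178 177 131 127 124 124 124 125 124 124 125 124 122 135 135 113 119 127 139]
 [225 221 185 136 128 125 123 123 125 125 124 125 124 124 129 129 123 128 135 141]
 [125 133 135 133 130 127 124 124 125 124 124 123 124 124 127 126 113 122 139 145]
 [232 218 166 141 130 127 125 124 125 124 124 124 124 124 125 134 147 136 132 149]
 [226 225 206 153 132 131 123 124 124 124 124 124 124 124 124 126 121 127 137 160]
 [229 228 214 167 131 128 121 124 124 124 125 125 123 124 121 178 225 225 222 225]
 [207 214 206 179 186 173 118 124 125 124 124 124 124 124 122 134 188 228 232 230]
 [138 143 141 137 137 136 129 125 125 125 125 123 122 122 130 172 190 176 195 210]
 [142 146 147 147 149 146 143 142 131 140 154 193 228 220 210 207 216 227 230 229]]
0.02 plate edges [array([284.1, 275.1]), array([294.1, 274. ])] glass x edges [array([281.6, 269.4]), array([294.4, 273.6])]
0.04 plate edges [array([283.7, 266.9]), array([293.8, 265.8])] glass x edges [array([281.2, 261.3]), array([294.1, 265.4])]
0.06 plate edges [array([283.4, 258.6]), array([293.5, 257.5])] glass x edges [array([280.9, 253.1]), array([293.8, 257.1])]
cap top [286.9 246.7] lug tip [296.1 247.5]
```

The finger (near one, crop x 264–304, tip at y 272) sits over the cuvette (x 252–303, lug pointing right), and both agree with the calibration to about 1 mm. Descending and closing.

step_arm([
  {"wx": 0,"wy": 0,"wz": 0,"tx": 0,"ty": -1,"tz": 15,"jaw": 87},
  {"wx": 0,"wy": 0,"wz": 0,"tx": 0,"ty": 0,"tz": 15,"jaw": 87},
  {"wx": 0,"wy": 0,"wz": 0,"tx": 0,"ty": 0,"tz": 15,"jaw": 87},
  {"wx": 0,"wy": 0,"wz": 0,"tx": 0,"ty": 0,"tz": 15,"jaw": 87},
  {"wx": 0,"wy": 0,"wz": 0,"tx": 0,"ty": 0,"tz": 15,"jaw": 87},
  {"wx": 0,"wy": 0,"wz": 0,"tx": 0,"ty": 0,"tz": 12,"jaw": 87},
  {"wx": 0,"wy": 0,"wz": 0,"tx": 0,"ty": 0,"tz": 7,"jaw": 87},
  {"wx": 0,"wy": 0,"wz": 0,"tx": 0,"ty": 0,"tz": 0,"jaw": 87},
  {"wx": 0,"wy": 0,"wz": 0,"tx": 0,"ty": 0,"tz": 0,"jaw": 87},
  {"wx": 0,"wy": 0,"wz": 0,"tx": 0,"ty": 0,"tz": 0,"jaw": 70},
  {"wx": 0,"wy": 0,"wz": 0,"tx": 0,"ty": 0,"tz": 0,"jaw": 60},
  {"wx": 0,"wy": 0,"wz": 0,"tx": 0,"ty": 0,"tz": 0,"jaw": 50},
  {"wx": 0,"wy": 0,"wz": 0,"tx": 0,"ty": 0,"tz": 0,"jaw": 45},
  {"wx": 0,"wy": 0,"wz": 0,"tx": 0,"ty": 0,"tz": 0,"jaw": 40},
  {"wx": 0,"wy": 0,"wz": 0,"tx": 0,"ty": 0,"tz": 0,"jaw": 36},
  {"wx": 0,"wy": 0,"wz": 0,"tx": 0,"ty": 0,"tz": 0,"jaw": 32},
  {"wx": 0,"wy": 0,"wz": 0,"tx": 0,"ty": 0,"tz": 0,"jaw": 29},
  {"wx": 0,"wy": 0,"wz": 0,"tx": 0,"ty": 0,"tz": 0,"jaw": 26},
  {"wx": 0,"wy": 0,"wz": 0,"tx": 0,"ty": 0,"tz": 0,"jaw": 26},
  {"wx": 0,"wy": 0,"wz": 0,"tx": 0,"ty": 0,"tz": 0,"jaw": 26},
], force=10)

```text
time_s: 5.5
position: [0.4572, -0.0136, 0.0285]
orientation: [0.369, 3.12, 0.0]
ft_force: [0.8, 0.2, 0.0]
width: 0.346
grip_force: 10.0
```

```bash
python3 go.py 457 -12.6 80 76.6
```

```text
t 5.5 pos [457.2 -13.6  28.5] yaw 76.52 q [-0.27  0.42  0.25  2.22 -0.2   0.53  1.47] w 0.3461935215733266 9.969747135182843 [0.8 0.2 0. ]
turn [ 0.01  0.01 -0.08] shift now [  0.4   0.9 -51.5] shift after turn [  0.4   0.9 -51.5]
```

step_arm([
  {"wx": 0,"wy": 0,"wz": 0,"tx": 0,"ty": 0,"tz": -3,"jaw": 20},
  {"wx": 0,"wy": 0,"wz": 0,"tx": 0,"ty": 0,"tz": -8,"jaw": 20},
  {"wx": 0,"wy": 0,"wz": 0,"tx": 0,"ty": 0,"tz": -15,"jaw": 20},
  {"wx": 0,"wy": 0,"wz": 0,"tx": 0,"ty": 0,"tz": -20,"jaw": 20},
  {"wx": 0,"wy": 0,"wz": 0,"tx": 0,"ty": 0,"tz": -20,"jaw": 20},
  {"wx": 0,"wy": 0,"wz": 0,"tx": 0,"ty": 0,"tz": -20,"jaw": 20},
  {"wx": 0,"wy": 0,"wz": 0,"tx": 0,"ty": 0,"tz": -20,"jaw": 20},
  {"wx": 0,"wy": 0,"wz": 0,"tx": 0,"ty": 0,"tz": -15,"jaw": 20},
  {"wx": 0,"wy": 0,"wz": 0,"tx": 0,"ty": 0,"tz": -10,"jaw": 20},
  {"wx": 0,"wy": 0,"wz": 0,"tx": -9.7,"ty": -11.2,"tz": 0,"jaw": 20},
  {"wx": 0,"wy": 0,"wz": 0,"tx": -9.7,"ty": -11.2,"tz": 0,"jaw": 20},
  {"wx": 0,"wy": 0,"wz": 0,"tx": -9.7,"ty": -11.2,"tz": 0,"jaw": 20},
  {"wx": 0,"wy": 0,"wz": 0,"tx": -9.7,"ty": -11.2,"tz": 0,"jaw": 20},
  {"wx": 0,"wy": 0,"wz": 0,"tx": -9.7,"ty": -11.2,"tz": 0,"jaw": 20},
  {"wx": 0,"wy": 0,"wz": 0,"tx": -9.7,"ty": -11.2,"tz": 0,"jaw": 20},
  {"wx": 0,"wy": 0,"wz": 0,"tx": -9.7,"ty": -11.2,"tz": 0,"jaw": 20},
  {"wx": 0,"wy": 0,"wz": -1.5,"tx": 0,"ty": 0,"tz": 0,"jaw": 20},
  {"wx": 0,"wy": 0,"wz": -1.5,"tx": 0,"ty": 0,"tz": 0,"jaw": 20},
  {"wx": 0,"wy": 0,"wz": 0,"tx": 0,"ty": 0,"tz": 0,"jaw": 20},
  {"wx": 0,"wy": 0,"wz": 0,"tx": 0,"ty": 0,"tz": 0,"jaw": 20},
], force=15)

```text
time_s: 7.5
position: [0.5045, -0.1048, 0.1595]
orientation: [-0.285, -3.128, -0.001]
ft_force: [0.4, 0.8, -0.3]
width: 0.35
grip_force: 15.0
```

```bash
python3 go.py 506 -105.3 73.5 79.5
```

```text
t 7.5 pos [ 504.5 -104.8  159.5] yaw 79.59 q [-0.17  0.29  0.36  1.99 -0.13  0.88  1.64] w 0.3495122437848173 14.96215236838907 [ 0.4  0.8 -0.3]
turn [ 0.03 -0.03  0.09] shift now [-1.6 -0.2 86. ] shift after turn [-1.5 -0.2 86. ]
```

step_arm([
  {"wx": 0,"wy": 0,"wz": 0,"tx": -1.5,"ty": 0,"tz": 10,"jaw": 20},
  {"wx": 0,"wy": 0,"wz": 0,"tx": 0,"ty": 0,"tz": 18,"jaw": 20},
  {"wx": 0,"wy": 0,"wz": 0,"tx": 0,"ty": 0,"tz": 20,"jaw": 20},
  {"wx": 0,"wy": 0,"wz": 0,"tx": 0,"ty": 0,"tz": 18,"jaw": 20},
  {"wx": 0,"wy": 0,"wz": 0,"tx": 0,"ty": 0,"tz": 14,"jaw": 20},
  {"wx": 0,"wy": 0,"wz": 0,"tx": 0,"ty": 0,"tz": 6,"jaw": 20},
  {"wx": 0,"wy": 0,"wz": 0,"tx": 0,"ty": 0,"tz": 0,"jaw": 20},
  {"wx": 0,"wy": 0,"wz": 0,"tx": 0,"ty": 0,"tz": 0,"jaw": 20},
])

```text
time_s: 8.3
position: [0.5067, -0.106, 0.0738]
orientation: [0.287, 3.128, 0.0]
ft_force: [-0.3, 0.2, -0.2]
width: 0.347
grip_force: 15.0
```

```bash
python3 go.py 525.7 -108.9 73.5 79.5; python3 - <<'E'
from h import *
im,d=ctrl.grab_frame('side'); np.savez('side2',im=im,d=d)
a=im[170:290,270:420]
cv2.imwrite('pics/side2.png',cv2.resize(a,None,fx=5,fy=5,interpolation=cv2.INTER_CUBIC)[:,:,::-1])
c=ctrl.get_calibration('side');T=np.linalg.inv(np.array(c['world_from_camera']))
def proj(p):
    q=T[:3,:3]@np.array(p)+T[:3,3]; x,y=q[0]/-q[2],-q[1]/-q[2]; f=1+c['k1']*(x*x+y*y); return np.round([((c['cx']+c['fx']*x*f)-270+.5)*5,((c['cy']+c['fy']*y*f)-170+.5)*5])
s=ctrl.get_state();p=s['position'].copy();M=R.from_rotvec(s['orientation']).as_matrix();X=-M[:,0];Y=M[:,1]
C=p+[0,0,.0115]
print('crop px: cell centre',proj(C),'foot -y plate bottom corners',[proj(C+k*.011*X-.015*Y-[0,0,.036]) for k in(-1,1)],'foot',[proj(C+k*.012*X-.013*Y-[0,0,.04]) for k in(-1,1)],'lug tip',proj(C+.02*X+[0,0,.036]))
print('lens',proj([.567,-.1165,.085]),'lens top/bot',proj([.567,-.1165,.103]),proj([.567,-.1165,.067]))
E
```

```text
t 8.3 pos [ 506.7 -106.    73.8] yaw 79.53 q [-0.13  0.41  0.32  2.06 -0.2   0.7   1.71] w 0.3469707539575635 14.96219070861116 [-0.3  0.2 -0.2]
turn [0.   0.03 0.03] shift now [-19.2   0.6   0.3] shift after turn [-19.2   0.6   0.3]
crop px: cell centre [288. 437.] foot -y plate bottom corners [array([273., 534.]), array([324., 527.])] foot [array([269., 541.]), array([325., 533.])] lug tip [334. 351.]
lens [429. 419.] lens top/bot [429. 379.] [428. 457.]
```

View pics/side2.png

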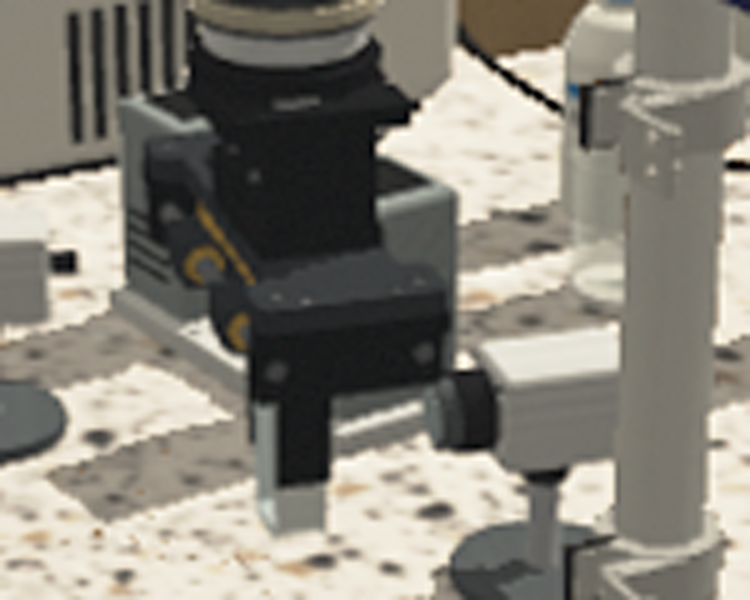

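The cuvette's foot is seen at (258–326, ~532), upright, with the near plate where the arm pose predicts it. The lens front is at (430,412), slightly above its predicted row, so I'll check that finely.

```bash
python3 - <<'E'
from h import *
np.set_printoptions(linewidth=250)
g=np.load('side2.npz')['im'].mean(2)
print('foot rows 264-280 cols 318-340');print(g[264:280,318:340].astype(int))
c=ctrl.get_calibration('side');T=np.linalg.inv(np.array(c['world_from_camera']))
def proj(p):
    q=T[:3,:3]@np.array(p)+T[:3,3]; x,y=q[0]/-q[2],-q[1]/-q[2]; f=1+c['k1']*(x*x+y*y); return np.round([c['cx']+c['fx']*x*f,c['cy']+c['fy']*y*f],1)
a=np.deg2rad(-10.5);X=np.array([np.cos(a),np.sin(a),0]);Y=np.array([-X[1],X[0],0]);L=np.array([.567,-.1165,.085])
for r,b in((.0155,0),(.018,.008),(.018,.016)):
    th=np.linspace(0,2*np.pi,200); P=np.array([proj(L+b*X+r*(np.cos(t)*Y+np.sin(t)*np.array([0,0,1]))) for t in th]); print(r,b,P.min(0),P.max(0))
for k in(0,60): print('housing near top edge', k, [proj(L+(.023+k/1000)*X-.022*Y+[0,0,.022])],[proj(L+(.023+k/1000)*X+.022*Y+[0,0,.022])])
O=L-[0,0,.085]+.05*X
th=np.linspace(0,2*np.pi,200); P=np.array([proj(O+.04*(np.cos(t)*X+np.sin(t)*Y)) for t in th]); print('foot',P.min(0),P.max(0))
print(g[284:296:1,352:372].astype(int))
E
```

```text
foot rows 264-280 cols 318-340
[[135 130 134 136 134 135 116  59  23  26  25  25  23  26  25  24  20  38 164 229 229 230]
 [144 164 174 147 132 135 116  59  20  23  23  25  21  22  23  20  14  56 168 224 216 212]
 [176 215 228 171 131 134 115  57  18  19  25  37  45  42  50  65  73 126 204 225 208 197]
 [233 233 222 166 130 133 120  78  62  74  77  88  96  94 100 120 133 186 215 195 179 171]
 [232 230 215 162 130 131 131 121 119 132 131 130 130 130 129 126 128 180 209 187 173 171]
 [221 218 198 156 140 148 143 128 126 127 127 127 126 127 127 125 127 190 226 208 197 208]
 [185 208 211 185 177 194 178 133 125 125 126 127 125 125 125 123 125 182 226 220 217 226]
 [194 210 213 193 195 210 185 136 124 125 126 126 126 126 126 124 124 173 223 232 232 233]
 [229 228 224 194 180 207 187 138 124 126 126 125 125 126 126 124 128 193 233 231 231 230]
 [219 224 227 212 172 182 191 148 123 125 126 125 126 125 125 123 127 197 235 232 231 231]
 [176 201 221 218 182 166 175 146 123 124 124 124 124 123 125 123 128 197 235 233 232 231]
 [221 223 226 223 206 161 146 142 123 127 129 133 133 136 143 141 13
[... 979 characters left out ...]
60  62  63  63  61  61  76  99 102]
 [233 229 228 234 205 142 137 127 119  92  54  55  58  62  63  62  62  60  76  97]
 [209 176 176 200 140 142 144 140 136 125  86  55  51  54  58  60  60  60  60  75]
 [100 126 137 140 141 136 139 146 148 151 135  89  70  53  50  53  54  57  57  57]
 [114 129 137 139 142 141 143 146 148 148 148 142 123  93  69  52  51  51  52  52]
 [138 133 123 123 131 138 139 140 144 148 146 148 155 151 125  93  73  60  50  46]
 [142 131 120 121 134 137 126 120 131 140 130 140 157 159 158 146 123 107  92  79]
 [147 148 148 146 145 142 141 143 148 147 148 151 155 151 141 131 134 147 150 138]
 [146 148 145 145 148 147 145 139 143 151 154 157 156 146 136 158 180 179 180 178]]
```

The lens in the arm's frame comes out at ≈ (568,-117.6), since the camera offset seen on the held cuvette cancels. Making the first show, with a hold.

step_arm([
  {"wx": 0,"wy": 0,"wz": 0,"tx": -4,"ty": 0,"tz": 0.3,"jaw": 20},
  {"wx": 0,"wy": 0,"wz": 0,"tx": -6,"ty": -0.3,"tz": 0,"jaw": 20},
  {"wx": 0,"wy": 0,"wz": 0,"tx": -6,"ty": 0,"tz": 0,"jaw": 20},
  {"wx": 0,"wy": 0,"wz": 0,"tx": -4,"ty": 0,"tz": 0,"jaw": 20},
  {"wx": 0,"wy": 0,"wz": 0,"tx": 0,"ty": 0,"tz": 0,"jaw": 20},
  {"wx": 0,"wy": 0,"wz": 0,"tx": 0,"ty": 0,"tz": 0,"jaw": 20},
])

```text
time_s: 8.95
position: [0.5259, -0.1099, 0.0731]
orientation: [-0.287, -3.128, -0.0]
ft_force: [-0.4, 0.2, -0.2]
width: 0.343
grip_force: 15.0
```

```bash
python3 go.py 526.7 -110 73.5 79.5; python3 - <<'E'
from h import *
for n in('side','top'):
    im,d=ctrl.grab_frame(n); np.savez(n+'3',im=im,d=d)
a=np.load('side3.npz')['im'][200:300,300:400]; b=np.load('top3.npz')['im'][150:250,300:400]
cv2.imwrite('pics/show1.png',cv2.resize(np.hstack([a,b]),None,fx=4,fy=4,interpolation=cv2.INTER_CUBIC)[:,:,::-1])
E
```

```text
t 8.95 pos [ 525.9 -109.9   73.1] yaw 79.52 q [-0.12  0.44  0.32  2.01 -0.21  0.71  1.71] w 0.34328240965687556 14.962101406417787 [-0.4  0.2 -0.2]
turn [-0.   -0.03  0.02] shift now [-0.8  0.1 -0.4] shift after turn [-0.8  0.1 -0.4]
```

View pics/show1.png

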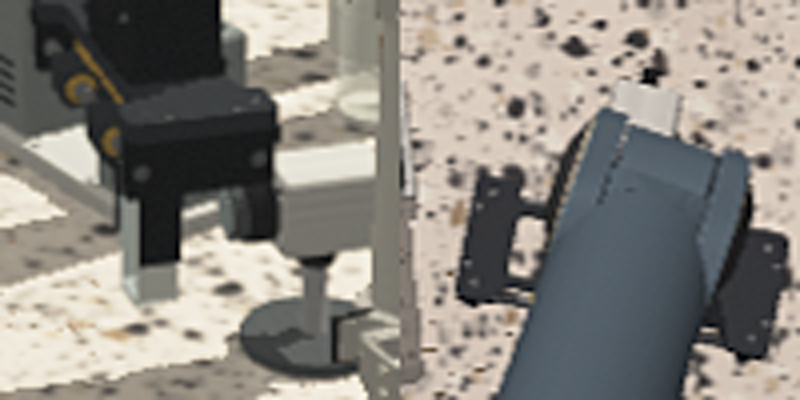

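Left half: the cuvette is upright (foot at (122–183,300)) before the lens (front at (225,210)), gap ≈ 29 mm. In the top view (right half) the hand lines up with the camera housing at (645,105). Holding, then backing off 45 mm and turning half round.

step_arm([
  {"wx": 0,"wy": 0,"wz": 0,"tx": 0,"ty": 0,"tz": -0.4,"jaw": 20},
  {"wx": 0,"wy": 0,"wz": 0,"tx": 0,"ty": 0,"tz": 0,"jaw": 20},
  {"wx": 0,"wy": 0,"wz": 0,"tx": 0,"ty": 0,"tz": 0,"jaw": 20},
  {"wx": 0,"wy": 0,"wz": 0,"tx": 0,"ty": 0,"tz": 0,"jaw": 20},
  {"wx": 0,"wy": 0,"wz": 0,"tx": 0,"ty": 0,"tz": 0,"jaw": 20},
  {"wx": 0,"wy": 0,"wz": 0,"tx": 0,"ty": 0,"tz": 0,"jaw": 20},
  {"wx": 0,"wy": 0,"wz": 0,"tx": 0,"ty": 0,"tz": 0,"jaw": 20},
  {"wx": 0,"wy": 0,"wz": 0,"tx": 0,"ty": 0,"tz": 0,"jaw": 20},
  {"wx": 0,"wy": 0,"wz": 0,"tx": 0,"ty": 0,"tz": 0,"jaw": 20},
  {"wx": 0,"wy": 0,"wz": 0,"tx": 0,"ty": 0,"tz": 0,"jaw": 20},
  {"wx": 0,"wy": 0,"wz": 0,"tx": 0,"ty": 0,"tz": 0,"jaw": 20},
  {"wx": 0,"wy": 0,"wz": 0,"tx": 0,"ty": 0,"tz": 0,"jaw": 20},
  {"wx": 0,"wy": 0,"wz": 0,"tx": 0,"ty": 0,"tz": 0,"jaw": 20},
  {"wx": 0,"wy": 0,"wz": 0,"tx": 0,"ty": 0,"tz": 0,"jaw": 20},
  {"wx": 0,"wy": 0,"wz": 0,"tx": 0,"ty": 0,"tz": 0,"jaw": 20},
  {"wx": 0,"wy": 0,"wz": 0,"tx": 5,"ty": 0,"tz": 0,"jaw": 20},
  {"wx": 0,"wy": 0,"wz": 0,"tx": 12,"ty": 0,"tz": -5,"jaw": 20},
  {"wx": 0,"wy": 0,"wz": 0,"tx": 13,"ty": 0,"tz": -10,"jaw": 20},
  {"wx": 0,"wy": 0,"wz": 0,"tx": 10,"ty": 0,"tz": -10,"jaw": 20},
  {"wx": 0,"wy": 0,"wz": 0,"tx": 5,"ty": 0,"tz": -5,"jaw": 20},
])

```text
time_s: 11.05
position: [0.4802, -0.1015, 0.1044]
orientation: [-0.287, -3.128, -0.001]
ft_force: [-0.4, -0.4, -0.2]
width: 0.348
grip_force: 15.0
```

```bash
python3 go.py 526.7 -110 73.5 -100.5
```

```text
t 11.05 pos [ 480.2 -101.5  104.4] yaw 79.51 q [-0.16  0.33  0.34  2.1  -0.16  0.74  1.67] w 0.3479235262836777 14.961924485396594 [-0.4 -0.4 -0.2]
turn [ 1.0000e-02  5.0000e-02 -1.7999e+02] shift now [-47.2   0.1  30.9] shift after turn [47.2 -0.2 30.9]
```

step_arm([
  {"wx": 0,"wy": 0,"wz": 4,"tx": 0,"ty": 0,"tz": 0,"jaw": 20},
  {"wx": 0,"wy": 0,"wz": 8.5,"tx": 0,"ty": 0,"tz": 0,"jaw": 20},
  {"wx": 0,"wy": 0,"wz": 8.5,"tx": 0,"ty": 0,"tz": 0,"jaw": 20},
  {"wx": 0,"wy": 0,"wz": 8.5,"tx": 0,"ty": 0,"tz": 0,"jaw": 20},
  {"wx": 0,"wy": 0,"wz": 8.5,"tx": 0,"ty": 0,"tz": 0,"jaw": 20},
  {"wx": 0,"wy": 0,"wz": 8.5,"tx": 0,"ty": 0,"tz": 0,"jaw": 20},
  {"wx": 0,"wy": 0,"wz": 8.5,"tx": 0,"ty": 0,"tz": 0,"jaw": 20},
  {"wx": 0,"wy": 0,"wz": 8.5,"tx": 0,"ty": 0,"tz": 0,"jaw": 20},
  {"wx": 0,"wy": 0,"wz": 8.5,"tx": 0,"ty": 0,"tz": 0,"jaw": 20},
  {"wx": 0,"wy": 0,"wz": 8.5,"tx": 0,"ty": 0,"tz": 0,"jaw": 20},
  {"wx": 0,"wy": 0,"wz": 8.5,"tx": 0,"ty": 0,"tz": 0,"jaw": 20},
  {"wx": 0,"wy": 0,"wz": 8.5,"tx": 0,"ty": 0,"tz": 0,"jaw": 20},
  {"wx": 0,"wy": 0,"wz": 8.5,"tx": 0,"ty": 0,"tz": 0,"jaw": 20},
  {"wx": 0,"wy": 0,"wz": 8.5,"tx": 0,"ty": 0,"tz": 0,"jaw": 20},
  {"wx": 0,"wy": 0,"wz": 8.5,"tx": 0,"ty": 0,"tz": 0,"jaw": 20},
  {"wx": 0,"wy": 0,"wz": 8.5,"tx": 0,"ty": 0,"tz": 0,"jaw": 20},
  {"wx": 0,"wy": 0,"wz": 8.5,"tx": 0,"ty": 0,"tz": 0,"jaw": 20},
  {"wx": 0,"wy": 0,"wz": 8.5,"tx": 0,"ty": 0,"tz": 0,"jaw": 20},
  {"wx": 0,"wy": 0,"wz": 8.5,"tx": 0,"ty": 0,"tz": 0,"jaw": 20},
  {"wx": 0,"wy": 0,"wz": 8.5,"tx": 0,"ty": 0,"tz": 0,"jaw": 20},
])

```text
time_s: 13.05
position: [0.4814, -0.1013, 0.1037]
orientation: [-3.139, -0.101, -0.0]
ft_force: [-0.4, -0.5, -1.8]
width: 0.343
grip_force: 15.0
```

step_arm([
  {"wx": 0,"wy": 0,"wz": 8,"tx": 0,"ty": 0,"tz": 0,"jaw": 20},
  {"wx": 0,"wy": 0,"wz": 6.5,"tx": 0,"ty": 0,"tz": 0,"jaw": 20},
  {"wx": 0,"wy": 0,"wz": 0,"tx": 0,"ty": 0,"tz": 0,"jaw": 20},
  {"wx": 0,"wy": 0,"wz": 0,"tx": 0,"ty": 0,"tz": 0,"jaw": 20},
])

```text
time_s: 13.45
position: [0.4815, -0.1015, 0.1035]
orientation: [-3.128, 0.283, 0.0]
ft_force: [-0.4, -0.4, -1.9]
width: 0.347
grip_force: 15.0
```

```bash
python3 go.py 526.7 -110 73.5 -100.5
```

```text
t 13.45 pos [ 481.5 -101.5  103.5] yaw -100.33 q [-0.73  0.57  1.15  2.12 -0.69  0.89 -0.92] w 0.34652153506494227 14.962153346277773 [-0.4 -0.4 -1.9]
turn [-0.02  0.02  0.17] shift now [46.   0.3 30. ] shift after turn [46.   0.2 30. ]
```

step_arm([
  {"wx": 0,"wy": 0,"wz": 0.2,"tx": 4,"ty": 0,"tz": 6,"jaw": 20},
  {"wx": 0,"wy": 0,"wz": 0,"tx": 8,"ty": 0.2,"tz": 10,"jaw": 20},
  {"wx": 0,"wy": 0,"wz": 0,"tx": 10,"ty": 0,"tz": 10,"jaw": 20},
  {"wx": 0,"wy": 0,"wz": 0,"tx": 10,"ty": 0,"tz": 4,"jaw": 20},
  {"wx": 0,"wy": 0,"wz": 0,"tx": 8,"ty": 0,"tz": 0,"jaw": 20},
  {"wx": 0,"wy": 0,"wz": 0,"tx": 5,"ty": 0,"tz": 0,"jaw": 20},
  {"wx": 0,"wy": 0,"wz": 0,"tx": 0,"ty": 0,"tz": 0,"jaw": 20},
  {"wx": 0,"wy": 0,"wz": 0,"tx": 0,"ty": 0,"tz": 0,"jaw": 20},
])

```text
time_s: 14.25
position: [0.5258, -0.1104, 0.0738]
orientation: [-3.128, 0.293, 0.0]
ft_force: [-0.4, 0.2, -0.9]
width: 0.343
grip_force: 15.0
```

```bash
python3 go.py 526.7 -110 73.5 -100.5; python3 - <<'E'
from h import *
for n in('side','top'):
    im,d=ctrl.grab_frame(n); np.savez(n+'4',im=im,d=d)
a=np.load('side4.npz')['im'][200:300,300:400]; b=np.load('top4.npz')['im'][150:250,300:400]
cv2.imwrite('pics/show2.png',cv2.resize(np.hstack([a,b]),None,fx=4,fy=4,interpolation=cv2.INTER_CUBIC)[:,:,::-1])
np.set_printoptions(linewidth=200)
for k in(3,4): print(np.load(f'side{k}.npz')['im'].mean(2)[266:277:2,326:350].astype(int))
E
```

```text
t 14.25 pos [ 525.8 -110.4   73.8] yaw -100.69 q [-0.62  0.67  1.06  2.04 -0.76  0.89 -0.89] w 0.3432751995544558 14.962051750626415 [-0.4  0.2 -0.9]
turn [-0.    0.   -0.19] shift now [ 0.8 -0.6  0.3] shift after turn [ 0.8 -0.6  0.3]
[[233 233 235 230 182 129 134 135 108  54  65  75  78  82  88  94  99 118 185 226 206 179 174 182]
 [231 230 230 222 181 135 142 144 134 127 128 128 127 127 127 126 125 122 178 228 229 224 220 216]
 [231 231 231 224 198 193 203 182 145 124 126 126 126 126 126 126 125 123 178 226 223 215 224 233]
 [228 222 215 212 197 171 182 194 151 123 126 125 126 126 126 126 125 126 149 188 213 223 220 210]
 [217 227 229 231 231 217 173 163 152 123 126 130 132 132 133 138 143 138 179 225 229 231 232 233]
 [202 207 221 229 231 232 227 194 168 180 176 183 202 213 213 226 235 235 234 234 233 233 232 229]]
[[234 234 234 205 127 133 136 135 105  61  74  77  88  96  95 101 117 179 232 231 205 180 175 182]
 [231 231 230 197 135 143 148 139 126 127 127 128 127 127 128 126 123 155 212 231 228 225 220 216]
 [232 232 230 204 179 207 198 162 123 125 127 127 126 126 127 126 122 158 215 230 223 215 225 233]
 [228 223 217 206 174 179 201 170 123 126 127 126 128 126 125 126 124 134 161 191 213 224 220 210]
 [217 227 230 232 226 193 172 166 123 128 130 132 132 138 142 148 149 169 215 229 229 231 232 233]
 [203 208 221 229 232 230 206 177 187 189 190 196 207 215 222 230 235 235 234 233 233 233 233 229]]
```

View pics/show2.png

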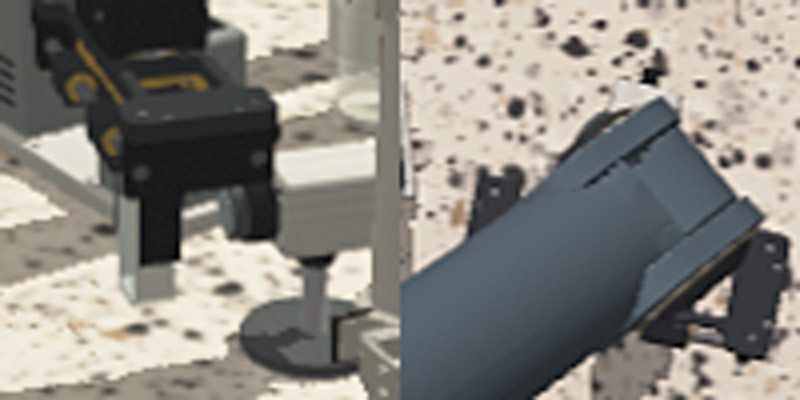

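The second show has the foot at (120–176,300), upright, the lens at (225,210) and the hand square to it; the offset in the grip is only ~0.6 mm. Holding, then backing away and lifting.

step_arm([
  {"wx": 0,"wy": 0,"wz": 0,"tx": 0.8,"ty": -0.4,"tz": 0.2,"jaw": 20},
  {"wx": 0,"wy": 0,"wz": 0,"tx": 0,"ty": 0,"tz": 0,"jaw": 20},
  {"wx": 0,"wy": 0,"wz": 0,"tx": 0,"ty": 0,"tz": 0,"jaw": 20},
  {"wx": 0,"wy": 0,"wz": 0,"tx": 0,"ty": 0,"tz": 0,"jaw": 20},
  {"wx": 0,"wy": 0,"wz": 0,"tx": 0,"ty": 0,"tz": 0,"jaw": 20},
  {"wx": 0,"wy": 0,"wz": 0,"tx": 0,"ty": 0,"tz": 0,"jaw": 20},
  {"wx": 0,"wy": 0,"wz": 0,"tx": 0,"ty": 0,"tz": 0,"jaw": 20},
  {"wx": 0,"wy": 0,"wz": 0,"tx": 0,"ty": 0,"tz": 0,"jaw": 20},
  {"wx": 0,"wy": 0,"wz": 0,"tx": 0,"ty": 0,"tz": 0,"jaw": 20},
  {"wx": 0,"wy": 0,"wz": 0,"tx": 0,"ty": 0,"tz": 0,"jaw": 20},
  {"wx": 0,"wy": 0,"wz": 0,"tx": 0,"ty": 0,"tz": 0,"jaw": 20},
  {"wx": 0,"wy": 0,"wz": 0,"tx": 0,"ty": 0,"tz": 0,"jaw": 20},
  {"wx": 0,"wy": 0,"wz": 0,"tx": 0,"ty": 0,"tz": 0,"jaw": 20},
  {"wx": 0,"wy": 0,"wz": 0,"tx": 0,"ty": 0,"tz": 0,"jaw": 20},
  {"wx": 0,"wy": 0,"wz": 0,"tx": 0,"ty": 0,"tz": 0,"jaw": 20},
  {"wx": 0,"wy": 0,"wz": 0,"tx": -5,"ty": 0,"tz": 0,"jaw": 20},
  {"wx": 0,"wy": 0,"wz": 0,"tx": -12,"ty": 0,"tz": -5,"jaw": 20},
  {"wx": 0,"wy": 0,"wz": 0,"tx": -13,"ty": 0,"tz": -15,"jaw": 20},
  {"wx": 0,"wy": 0,"wz": 0,"tx": -10,"ty": 0,"tz": -20,"jaw": 20},
  {"wx": 0,"wy": 0,"wz": 0,"tx": -5,"ty": 0,"tz": -20,"jaw": 20},
])

```text
time_s: 16.35
position: [0.4801, -0.1014, 0.1337]
orientation: [-3.127, 0.294, 0.004]
ft_force: [1.6, -0.1, -0.0]
width: 0.348
grip_force: 15.0
```

step_arm([
  {"wx": 0,"wy": 0,"wz": 0,"tx": 0,"ty": 0,"tz": -20,"jaw": 20},
  {"wx": 0,"wy": 0,"wz": 0,"tx": 0,"ty": 0,"tz": -20,"jaw": 20},
  {"wx": 0,"wy": 0,"wz": 0,"tx": 0,"ty": 0,"tz": -15,"jaw": 20},
  {"wx": 0,"wy": 0,"wz": -4,"tx": 0,"ty": 0,"tz": 0,"jaw": 20},
  {"wx": 0,"wy": 0,"wz": -8,"tx": 0,"ty": 0,"tz": 0,"jaw": 20},
  {"wx": 0,"wy": 0,"wz": -8,"tx": 0,"ty": 0,"tz": 0,"jaw": 20},
  {"wx": 0,"wy": 0,"wz": -8,"tx": 0,"ty": 0,"tz": 0,"jaw": 20},
  {"wx": 0,"wy": 0,"wz": -8,"tx": 0,"ty": 0,"tz": 0,"jaw": 20},
  {"wx": 0,"wy": 0,"wz": -8,"tx": 0,"ty": 0,"tz": 0,"jaw": 20},
  {"wx": 0,"wy": 0,"wz": -8,"tx": 0,"ty": 0,"tz": 0,"jaw": 20},
  {"wx": 0,"wy": 0,"wz": -8,"tx": 0,"ty": 0,"tz": 0,"jaw": 20},
  {"wx": 0,"wy": 0,"wz": -8,"tx": 0,"ty": 0,"tz": 0,"jaw": 20},
  {"wx": 0,"wy": 0,"wz": -8,"tx": 0,"ty": 0,"tz": 0,"jaw": 20},
  {"wx": 0,"wy": 0,"wz": -8,"tx": 0,"ty": 0,"tz": 0,"jaw": 20},
  {"wx": 0,"wy": 0,"wz": -8,"tx": 0,"ty": 0,"tz": 0,"jaw": 20},
  {"wx": 0,"wy": 0,"wz": -8,"tx": 0,"ty": 0,"tz": 0,"jaw": 20},
  {"wx": 0,"wy": 0,"wz": -8,"tx": 0,"ty": 0,"tz": 0,"jaw": 20},
  {"wx": 0,"wy": 0,"wz": -4,"tx": 0,"ty": 0,"tz": 0,"jaw": 20},
  {"wx": 0,"wy": 0,"wz": 0,"tx": 0,"ty": 0,"tz": 0,"jaw": 20},
  {"wx": 0,"wy": 0,"wz": 0,"tx": 0,"ty": 0,"tz": 0,"jaw": 20},
])

```text
time_s: 18.35
position: [0.4818, -0.1018, 0.1884]
orientation: [-1.994, -2.427, -0.0]
ft_force: [-0.7, 0.1, -1.0]
width: 0.344
grip_force: 15.0
```

```bash
python3 go.py 615.3 124 190 7.65
```

```text
t 18.35 pos [ 481.8 -101.8  188.4] yaw 11.21 q [-0.51  0.25  0.75  2.03 -0.21  0.94  0.54] w 0.3443812303786069 14.9621093692258 [-0.7  0.1 -1. ]
turn [-0.02 -0.03  3.56] shift now [195.6 174.9  -1.6] shift after turn [206.  162.4  -1.6]
```

step_arm([
  {"wx": 0,"wy": 0,"wz": 3.6,"tx": 0,"ty": 0,"tz": 0,"jaw": 20},
  {"wx": 0,"wy": 0,"wz": 0,"tx": 14.7,"ty": 11.6,"tz": 0,"jaw": 20},
  {"wx": 0,"wy": 0,"wz": 0,"tx": 14.7,"ty": 11.6,"tz": 0,"jaw": 20},
  {"wx": 0,"wy": 0,"wz": 0,"tx": 14.7,"ty": 11.6,"tz": 0,"jaw": 20},
  {"wx": 0,"wy": 0,"wz": 0,"tx": 14.7,"ty": 11.6,"tz": 0,"jaw": 20},
  {"wx": 0,"wy": 0,"wz": 0,"tx": 14.7,"ty": 11.6,"tz": 0,"jaw": 20},
  {"wx": 0,"wy": 0,"wz": 0,"tx": 14.7,"ty": 11.6,"tz": 0,"jaw": 20},
  {"wx": 0,"wy": 0,"wz": 0,"tx": 14.7,"ty": 11.6,"tz": 0,"jaw": 20},
  {"wx": 0,"wy": 0,"wz": 0,"tx": 14.7,"ty": 11.6,"tz": 0,"jaw": 20},
  {"wx": 0,"wy": 0,"wz": 0,"tx": 14.7,"ty": 11.6,"tz": 0,"jaw": 20},
  {"wx": 0,"wy": 0,"wz": 0,"tx": 14.7,"ty": 11.6,"tz": 0,"jaw": 20},
  {"wx": 0,"wy": 0,"wz": 0,"tx": 14.7,"ty": 11.6,"tz": 0,"jaw": 20},
  {"wx": 0,"wy": 0,"wz": 0,"tx": 14.7,"ty": 11.6,"tz": 0,"jaw": 20},
  {"wx": 0,"wy": 0,"wz": 0,"tx": 14.7,"ty": 11.6,"tz": 0,"jaw": 20},
  {"wx": 0,"wy": 0,"wz": 0,"tx": 14.7,"ty": 11.6,"tz": 0,"jaw": 20},
  {"wx": 0,"wy": 0,"wz": 0,"tx": 0,"ty": 0,"tz": 0,"jaw": 20},
  {"wx": 0,"wy": 0,"wz": 0,"tx": 0,"ty": 0,"tz": 0,"jaw": 20},
])

```text
time_s: 20.05
position: [0.6157, 0.1239, 0.1881]
orientation: [2.066, 2.366, -0.002]
ft_force: [0.2, 0.2, -1.1]
width: 0.341
grip_force: 15.0
```

```bash
python3 go.py 615.3 124 73.5 7.65; python3 - <<'E'
from m import *
# photometer refinement from the clean frames: edges of black top panels / base plate, in both views
np.set_printoptions(linewidth=220)
t=np.load('top0.npz');g=t['im'].mean(2)
print('top rows, base plate & heads'); 
for v in(176,180,184,188,192): print(v,g[v,214:304].astype(int))
for u in(250,256,262,268): print('col',u,g[168:214,u].astype(int))
print(ctrl.get_state()['position'])
im,d=ctrl.grab_frame('side'); np.savez('side5',im=im,d=d)
cv2.imwrite('pics/side5.png',cv2.resize(im[140:270,260:400],None,fx=4.5,fy=4.5,interpolation=cv2.INTER_CUBIC)[:,:,::-1])
E
```

```text
t 20.05 pos [615.7 123.9 188.1] yaw 7.74 q [-0.73  0.48  0.65  1.72 -0.33  1.05  0.16] w 0.3409001239176384 14.961972003802657 [ 0.2  0.2 -1.1]
turn [-0.05  0.05  0.09] shift now [  0.2  -0.3 114.6] shift after turn [ 1.000e-01 -4.000e-01  1.146e+02]
top rows, base plate & heads
176 [132 103 153 153 110 115 123 129  74  32  28  32  34  34  34  36  34  35  36  34  37  36  36  31  60 116 130 121 101  62  35 120 183 194 189 180 176 181 182 182 182 182 182 184 182 183 184 184 184 184 184 182 183 182
 181 180 180 182 164 101  85 116 125 130  96  38  34  37  36  38  35  38  38  37  37  38  35  37  36  31  57 113 131 120  87 159 191 143 164 199]
180 [164 167 190 199 138 108 122 131  88  42  33  36  36  34  36  37  35  37  36  37  37  38  36  34  24 116 132 130 115  74  40  19  22 164 190 182 183 183 185 185 188 189 189 188 189 189 187 185 185 185 183 182 181 180
 181 181 181 183 192 155  77  92 126 130 115  71  30  35  38  38  37  37  36  37  37  37  37  37  36  35  25 104 132 129 114  77 159 159 166 202]
184 [191 192 195 196 203 135 117 124 133  71  29  35  37  36  37  36  36  38  35  37  
[... 1125 characters left out ...]
86 190 189 190 191 190 191 191 177 193 197 159  88  73  77 102 119 116  99 108 111]
col 256 [176 183 192 193 193 193 178 183 182 182 180 180 189 182 183 185 184 185 181 180 181 185 188 183 179 182 181 182 181 180 180 179 179 184 186 192  96  98 117 125 126 119 168 194 191 190]
col 262 [192 194 195 183 184 190 199 181 184 179 179 188 185 183 183 184 184 185 179 180 183 187 183 180 182 180 181 183 181 179 179 179 181 182 200 115  91 117 119 117 115 106 187 180 183 185]
col 268 [178 176 188 189 191 184 182 184 181 180 185 189 181 183 186 182 186 178 180 183 185 184 181 182 181 179 184 182 180 179 180 181 181 190 149  79 101 118 119 116 108 159 192 191 189 191]
[0.6156958  0.12390993 0.18811187]
```

View pics/side5.png

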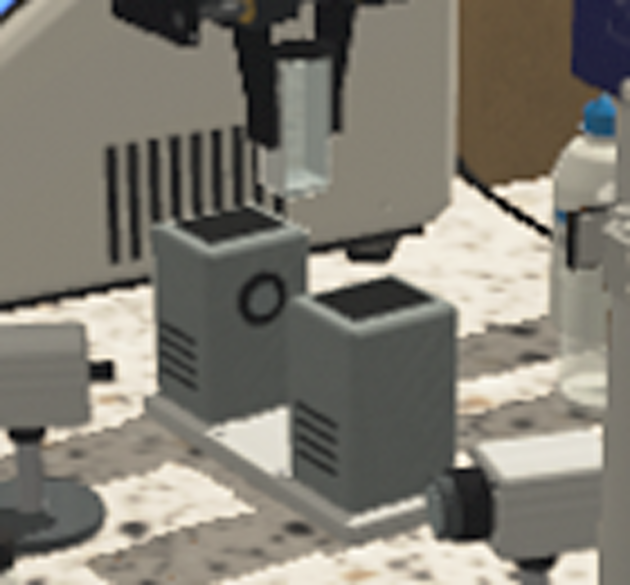

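The cuvette hangs upright above the gap (foot at (300,190)). The heads' black top panels are at (230,225) and (372,297). I'll use these panels in both views to refine the middle.

```bash
python3 - <<'E'
from m import *
for n,seeds,off in(('top',((232,182),(287,178)),(0,0)),('side',(None,None),(.7,-.5))):
    g=np.load(n+'0.npz')['im'].mean(2)
    if n=='side': seeds=((int(260+230/4.5),int(140+225/4.5)),(int(260+372/4.5),int(140+297/4.5)))
    c=[]
    for s in seeds:
        b=blob(g<70,s); b=cv2.morphologyEx(b.astype(np.uint8),cv2.MORPH_OPEN,np.ones((3,3))); v,u=np.nonzero(b); P=ray(n,u-off[0],v-off[1],.12)*1000
        print(n,s,b.sum(),rect(P/1000)); c.append(P.mean(0)[:2])
    c=np.array(c); d=c[0]-c[1]; print(c.round(1),'mid',c.mean(0).round(1),'yaw',np.degrees(np.arctan2(-d[0],d[1])).round(2),'dist',np.hypot(*d).round(1))
# base plate front edge by rays at z=.014 (bright->dark), cols 250..268
g=np.load('top0.npz')['im'].mean(2)
F=[(250,204.0),(256,203.55),(262,202.7),(268,202)]
print(ray('top',[f[0] for f in F],[f[1] for f in F],.014)*1000)
E
```

```text
top (232, 182) 315 (array([607. , 192.7]), array([49.5, 38.6]), 7.4)
top (287, 178) 310 (array([624.6,  56.2]), array([50.5, 38. ]), 7.4)
[[607.1 192.8]
 [624.5  56.1]] mid [615.8 124.5] yaw 7.26 dist 137.8
side (311, 190) 115 (array([632.4, 247.5]), array([181.3,  42.6]), 65.8)
side (342, 206) 120 (array([623.5,  52. ]), array([46.9, 36.7]), 6.8)
[[612.5 213.3]
 [623.2  52.1]] mid [617.8 132.7] yaw 3.79 dist 161.5
[[574.12001443 156.4024728   14.        ]
 [575.60482811 140.6404253   14.        ]
 [578.15654841 124.89342258  14.        ]
 [580.30862711 109.12342608  14.        ]]
```

step_arm([
  {"wx": 0,"wy": 0,"wz": 0.3,"tx": 0.4,"ty": 0.6,"tz": 5,"jaw": 20},
  {"wx": 0,"wy": 0,"wz": 0,"tx": 0,"ty": 0,"tz": 10,"jaw": 20},
  {"wx": 0,"wy": 0,"wz": 0,"tx": 0,"ty": 0,"tz": 10,"jaw": 20},
  {"wx": 0,"wy": 0,"wz": 0,"tx": 0,"ty": 0,"tz": 10,"jaw": 20},
  {"wx": 0,"wy": 0,"wz": 0,"tx": 0,"ty": 0,"tz": 10,"jaw": 20},
  {"wx": 0,"wy": 0,"wz": 0,"tx": 0,"ty": 0,"tz": 10,"jaw": 20},
  {"wx": 0,"wy": 0,"wz": 0,"tx": 0,"ty": 0,"tz": 10,"jaw": 20},
  {"wx": 0,"wy": 0,"wz": 0,"tx": 0,"ty": 0,"tz": 10,"jaw": 20},
  {"wx": 0,"wy": 0,"wz": 0,"tx": 0,"ty": 0,"tz": 10,"jaw": 20},
  {"wx": 0,"wy": 0,"wz": 0,"tx": 0,"ty": 0,"tz": 10,"jaw": 20},
  {"wx": 0,"wy": 0,"wz": 0,"tx": 0,"ty": 0,"tz": 10,"jaw": 20},
  {"wx": 0,"wy": 0,"wz": 0,"tx": 0,"ty": 0,"tz": 6,"jaw": 20},
  {"wx": 0,"wy": 0,"wz": 0,"tx": 0,"ty": 0,"tz": 3.5,"jaw": 20},
  {"wx": 0,"wy": 0,"wz": 0,"tx": 0,"ty": 0,"tz": 0,"jaw": 20},
  {"wx": 0,"wy": 0,"wz": 0,"tx": 0,"ty": 0,"tz": 0,"jaw": 20},
  {"wx": 0,"wy": 0,"wz": 0,"tx": 0,"ty": 0,"tz": 0,"jaw": 20},
])

```text
time_s: 21.7
position: [0.6168, 0.1246, 0.0744]
orientation: [2.073, 2.36, 0.001]
ft_force: [-0.5, -0.2, -0.6]
width: 0.349
grip_force: 15.0
```

```bash
python3 go.py 616.3 124.3 73.5 7.4; python3 - <<'E'
from h import *
im,d=ctrl.grab_frame('side'); im2,d2=ctrl.grab_frame('top'); np.savez('side6',im=im,d=d)
cv2.imwrite('pics/fin.png',cv2.resize(np.hstack([im[165:265,285:385],im2[140:240,210:310]]),None,fx=4,fy=4,interpolation=cv2.INTER_CUBIC)[:,:,::-1])
E
```

```text
t 21.7 pos [616.8 124.6  74.4] yaw 7.42 q [-0.67  0.61  0.58  1.81 -0.43  0.85  0.24] w 0.3485125786970706 14.962033932097256 [-0.5 -0.2 -0.6]
turn [ 0.06 -0.01  0.02] shift now [-0.2 -0.5  0.9] shift after turn [-0.2 -0.5  0.9]
```

View pics/fin.png

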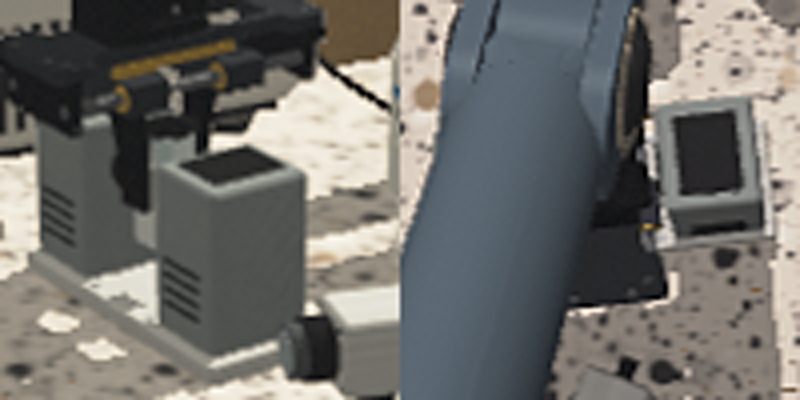

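The cuvette sits between the heads (side crop (147,230)) with the fingers across the beam, and no contact force shows. A sub-millimetre trim, then hand in.

step_arm([
  {"wx": 0,"wy": 0,"wz": 0,"tx": 0,"ty": -0.4,"tz": 0.7,"jaw": 20},
  {"wx": 0,"wy": 0,"wz": 0,"tx": 0,"ty": 0,"tz": 0,"jaw": 20},
  {"wx": 0,"wy": 0,"wz": 0,"tx": 0,"ty": 0,"tz": 0,"jaw": 20},
  {"wx": 0,"wy": 0,"wz": 0,"tx": 0,"ty": 0,"tz": 0,"jaw": 20},
  {"wx": 0,"wy": 0,"wz": 0,"tx": 0,"ty": 0,"tz": 0,"jaw": 20},
  {"wx": 0,"wy": 0,"wz": 0,"tx": 0,"ty": 0,"tz": 0,"jaw": 20},
  {"wx": 0,"wy": 0,"wz": 0,"tx": 0,"ty": 0,"tz": 0,"jaw": 20},
  {"wx": 0,"wy": 0,"wz": 0,"tx": 0,"ty": 0,"tz": 0,"jaw": 20},
  {"wx": 0,"wy": 0,"wz": 0,"tx": 0,"ty": 0,"tz": 0,"jaw": 20},
  {"wx": 0,"wy": 0,"wz": 0,"tx": 0,"ty": 0,"tz": 0,"jaw": 20},
])

```text
time_s: 22.8
position: [0.616, 0.1245, 0.0732]
orientation: [-2.073, -2.36, -0.0]
ft_force: [-0.1, 0.0, -0.6]
width: 0.341
grip_force: 15.0
```

```bash
python3 go.py 616.3 124.3 73.5 7.4; python3 -c "
from h import *
print(ctrl.job_done())"
```

```text
t 22.8 pos [616.  124.5  73.2] yaw 7.42 q [-0.67  0.61  0.57  1.81 -0.43  0.85  0.24] w 0.3411884555960016 14.962105443701148 [-0.1  0.  -0.6]
turn [-0.   -0.01  0.02] shift now [-0.3  0.3 -0.3] shift after turn [-0.3  0.3 -0.3]
the job is handed in; nothing more can be done
None
```

The job was handed in at 22.8 s: I showed both clear faces to the far inspection camera (about 30 mm from the lens, more than a second each), and the cuvette is now held upright in the photometer's light path, within 1 mm of my measured beam centre; no verdict came back.

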